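Check the spares case and pull the wrongly packed block

ROBOT

A 6-joint arm with a two-finger parallel gripper is mounted at the origin on a cart in front of the work surface, level with it; the furniture and walls round the work are solid. World frame = base frame: x ahead of the robot, y to its left, z up, the work surface at z = 0. Lengths are in m, angles in rad, forces in N, time in s.
With the tool pointing down it reaches from about 0.3 to 0.775 m from the base axis. Payload 14.6 kg.
Tool frame: the origin (TCP) lies at the very end of the fingers, on their centre line; the grasp point (between the pads) lies 19 mm behind it (hold_point_z is the distance from the TCP to the grasp point, in m); x points along the fingers, z is the direction in which the jaws open and shut, and the axes are right-handed (so a half turn about x gives the same grasp; the last joint's range is limited). The gripper opens to 85 mm and grips with 20 to 120 N. Pads are 22 mm wide; open, the fingers measure 114 mm over their backs; the gripper's body (76 mm by 85 mm) begins 54 mm behind the grasp point. The pads swing forward as they close: fully open they stand 13 mm farther back than shut.
Start: joints at [1.094, 0.3, 1.521, -0, 1.321, -0.067], TCP at [0.219, 0.504, 0.231] pointing down, gripper open.
Joint ranges: [-3.03, 3.03], [-0.79, 2.21], [0.23, 2.52], [-1.04, 4.18], [0, 3.07], [-2.55, 2.55]. Speed limits (rad/s): [2.22, 2.22, 2.57, 3.14, 3.14, 3.14].

INTERFACE

Orientations are given as a rotation vector (axis times angle).
In Python, from cell import get_state, read_camera, job_done, hold_point_z gives the robot as it stands.
- The arm moves only by the shell command python3 -m creep 'ROWS' [FORCE]. ROWS is JSON, a list that holds one entry, the list of rows, each a list of 5 numbers: the shift along the tool's x, y, z in m, then the turn about the tool's x in rad, then the closure in counts, from 0 (fully open) to 255 (shut). In form: [[[dx, dy, dz, turn, fingers], ...]]. A call has 1 to 5 rows; each row is the pose to reach, as a shift and turn from the pose measured when the call began, along the tool's axes at that moment; what a row does not reach only later rows make up. A row lasts 1/12 s, in which the tool goes at most 41.7 mm and 7.16 degrees, less where a joint would pass 70% of its speed; a pose out of reach is approached as far as the arm can. A call with a gripper value outside its range is refused whole. The fingers move at their own pace and stop on an object; FORCE is the grip in N (left out, the last holds). Time passes only in rows, so rows that repeat a pose let the fingers close. It gives the time, the measured TCP pose, the force and the opening at its end, in the units of the state.
- get_state(): the state, without advancing time (a new reading comes with each control period).
- read_camera(name): name is "scene" or "top" or "wrist"; returns a dict with "image" (480x640x3 uint8, red, green, blue), "z_map" (480x640 float32, m along the optical axis (not along the pixel's ray), 0 where there is no reading), "fx", "fy", "cx", "cy" (pixels), "R" (3x3) and "t" (3): a world point X has camera coordinates R X + t; the wrist camera has in their place "mount" (4x4, takes a point from camera to tool coordinates, whose origin is the TCP and whose axes are the tool frame's). Camera axes: x right, y down, z forward; pixel columns grow to the right and rows downward; lengths in m; the calibration is good to about 2 mm. A picture is of the moment at which its call begins: read the wrist's pose just before it.
- job_done(): hands the job in, once; it reports no verdict.
The state is a dict: "t": time; "q": joint angles; "dq": joint speeds; "effort": joint torques, N m; "position": TCP position; "eef_rot": TCP orientation; "wrist_force": force on the tool from outside, world axes, zero at the start; "torque": the same for the moment, N m; "gripper_width": finger opening in m.
Only numpy, scipy, OpenCV 4.12 (cv2) and the standard library are available. Lean on these libraries where they do the work, as an engineer would, in place of code of your own. Each camera call takes 0.05 s, during which the arm holds its last target. There are 200 camera calls.

TASK

Open the spares case by its finger tab until the lid rests on its stop, and check each lane against the raised tag behind it (a bar means a wooden block belongs there, a ring means a bearing). One wooden block lies in a ring lane: without bearing down hard on it, slide that block forward along its lane until at least a third of it sticks out of the front of the case, then take it and lay it in the aluminium tray. Leave the lid open and the rest of the contents in their places.

Things in the scene. Friction and masses are not known exactly. Their poses are not given: they have to be found in the camera images.
- case: grey spares case fixed on the worktop, 150 deep (x) x 236 wide (y) mm; origin: centre of its underside; x points away from the robot to the hinge. Four lanes along x (centres y +87, +29, -29, -87), parted by 4 mm walls 38 high (outer walls 42) that start at x=-68. Floor 4 thick, slippery, open front edge at x=-75. Ledge behind the lanes (x 38 to 75), 34 high, bears a layout tag behind each lane
- lid (a joint): lid angle, rad: 0 closed, grows as it opens, rests on its stop at 1.92 (110 degrees). Hinge along the case's y. The lid (about 0.35 kg, free hinge, lightly damped) falls shut below about 1.63 rad and falls open onto the stop beyond. A 5 mm plate over the whole case, with the 39 mm high front wall hanging from its front edge, 155 mm from the hinge
- lid_hinge (a point): point on the lid's hinge axis, middle of the width, at x = +75 mm in the case, 44 mm above the worktop; turns with the lid: when closed its axes are those of the case
- tab_edge (a point): middle of the lower front edge of the finger tab: a steel plate 5 thick, 90 mm wide, sticking out 28 mm from the lid's front wall; underside 44 mm above the worktop when closed, 185 mm from the hinge; its axes turn with the lid (closed: those of the case). Free space beneath: a leaning finger can hook under it
- lane_1 (a point): lane 1 (centre at y = +87 mm) of the case: point at the middle of its rear end, at x=+38 mm in the case, 34 mm above the worktop (level with the ledge top); axes as the case's. The lane runs from here 113 mm towards the robot (-x), 54 mm wide; its floor is 30 mm below this point
- lane_2 (a point): lane 2 (centre at y = +29 mm) of the case: point at the middle of its rear end, at x=+38 mm in the case, 34 mm above the worktop (level with the ledge top); axes as the case's. The lane runs from here 113 mm towards the robot (-x), 54 mm wide; its floor is 30 mm below this point
- lane_3 (a point): lane 3 (centre at y = -29 mm) of the case: point at the middle of its rear end, at x=+38 mm in the case, 34 mm above the worktop (level with the ledge top); axes as the case's. The lane runs from here 113 mm towards the robot (-x), 54 mm wide; its floor is 30 mm below this point
- lane_4 (a point): lane 4 (centre at y = -87 mm) of the case: point at the middle of its rear end, at x=+38 mm in the case, 34 mm above the worktop (level with the ledge top); axes as the case's. The lane runs from here 113 mm towards the robot (-x), 54 mm wide; its floor is 30 mm below this point
- block_1_center (a point): loose plain wooden packing block 95 x 45 x 32 mm, about 0.11 kg; point at its centre; its y axis runs along the 95 mm length, z up. Starts flat and lengthwise in lane 1, 1 to 6 mm from its rear end, top 36 mm above the worktop and 2 mm below the lane walls, 4.5 mm free at each side: fingers fit neither beside nor behind it
- block_2_center (a point): loose plain wooden packing block 95 x 45 x 32 mm, about 0.11 kg; point at its centre; its y axis runs along the 95 mm length, z up. Starts flat and lengthwise in lane 2, 1 to 6 mm from its rear end, top 36 mm above the worktop and 2 mm below the lane walls, 4.5 mm free at each side: fingers fit neither beside nor behind it
- block_3_center (a point): loose plain wooden packing block 95 x 45 x 32 mm, about 0.11 kg; point at its centre; its y axis runs along the 95 mm length, z up. Starts flat and lengthwise in lane 3, 1 to 6 mm from its rear end, top 36 mm above the worktop and 2 mm below the lane walls, 4.5 mm free at each side: fingers fit neither beside nor behind it
- bearing_center (a point): loose steel ball bearing, ring 47 mm across, 14 mm high, lying flat in lane 4; point at its centre. It belongs there
- tag_bar_1: aluminium plate 46 x 28 x 2 mm fixed on the case's rear ledge right behind one lane, with a raised bar 22 x 11 mm, which means: a wooden block belongs in this lane; origin at its underside centre, 18.5 mm behind the lane point of its lane. Which of lanes 1 to 3 it stands behind varies
- tag_bar_2: aluminium plate 46 x 28 x 2 mm fixed on the case's rear ledge right behind one lane, with a raised bar 22 x 11 mm, which means: a wooden block belongs in this lane; origin at its underside centre, 18.5 mm behind the lane point of its lane. Which of lanes 1 to 3 it stands behind varies
- tag_ring_1: aluminium plate 46 x 28 x 2 mm fixed on the case's rear ledge right behind one lane, with a raised ring 22 mm across, which means: a bearing belongs in this lane; origin at its underside centre, 18.5 mm behind the lane point of its lane. Which of lanes 1 to 3 it stands behind varies; the block in that lane is the wrongly packed part
- tag_ring_2: aluminium plate 46 x 28 x 2 mm fixed on the case's rear ledge right behind one lane, with a raised ring 22 mm across, which means: a bearing belongs in this lane; origin at its underside centre, 18.5 mm behind the lane point of its lane. It stands behind lane 4, which rightly holds the bearing
- tray_in (a point): centre of the inner floor of the reject tray, an open aluminium tray fixed to the worktop left of the case, 130 (x) x 165 (y) x 28 mm outside, walls and floor 4 mm; floor 4 mm above the worktop; x and y along its sides
Things that resemble listed ones, but are neither listed nor needed, are in the scene too. There is more than one size of the part that bears tray_in; the job needs the larger.

How it is judged:
By the outcome, as a careful person would: the job done as asked, in the order asked, and still so for the second after the job is handed in, with the robot touching nothing.
It also fails if it takes over 64 s, if anything falls off the work surface, if the arm or the gripper's body presses on something with over 40 N, if the wrist force passes 120 N, or if a joint passes its speed limit or range.

## Working session

There is one attempt and no reset: what is moved stays moved. The work goes in short steps, Python scripts to look and compute and a shell command to move; the robot and the scene stay as the last step left them, time stands still between calls to the robot, and variables do not carry over. Pictures are saved under pics/ and viewed, about 8 in all and at most 12, crops included, and the job is handed in when it is done.

```bash
ls; mkdir -p pics; cat > h.py <<'E'
import numpy as np, cv2
from scipy.spatial.transform import Rotation as R
from cell import *
def cam(n):
    s=get_state(); c=read_camera(n)
    if 'mount' in c:
        T=np.eye(4);T[:3,:3]=R.from_rotvec(s['eef_rot']).as_matrix();T[:3,3]=s['position'];T=T@c['mount']
    else:
        T=np.eye(4);T[:3,:3]=c['R'];T[:3,3]=c['t'];T=np.linalg.inv(T)
    z=c['z_map'];v,u=np.mgrid[:480,:640]
    P=np.stack([(u-c['cx'])/c['fx']*z,(v-c['cy'])/c['fy']*z,z],-1)@T[:3,:3].T+T[:3,3]
    P[z==0]=np.nan
    return c['image'],P
def save(n,im): cv2.imwrite('pics/'+n+'.png',im[...,::-1])
def st():
    s=get_state(); m=R.from_rotvec(s['eef_rot']).as_matrix()
    print('t',s['t'],'p',np.round(s['position'],4),'\nq',np.round(s['q'],3),'F',np.round(s['wrist_force'],1),'w',s['gripper_width'],'\n',np.round(m,3)); return s,m
E
python3 - <<'E'
from h import *
st();print(hold_point_z)
a,P=cam('scene');b,Q=cam('top');save('scene',a);save('top',b)
np.save('topP.npy',Q);np.save('scP.npy',P)
E
```

```text
pics
t 0.0 p [0.219  0.5042 0.2307] 
q [ 1.094  0.301  1.522  0.     1.321 -0.067] F [ 0.8 -0.5  0.1] w 0.08511115394505184 
 [[-0.001 -0.917  0.399]
 [-0.001  0.399  0.917]
 [-1.     0.    -0.001]]
0.0187
```

View pics/top.png

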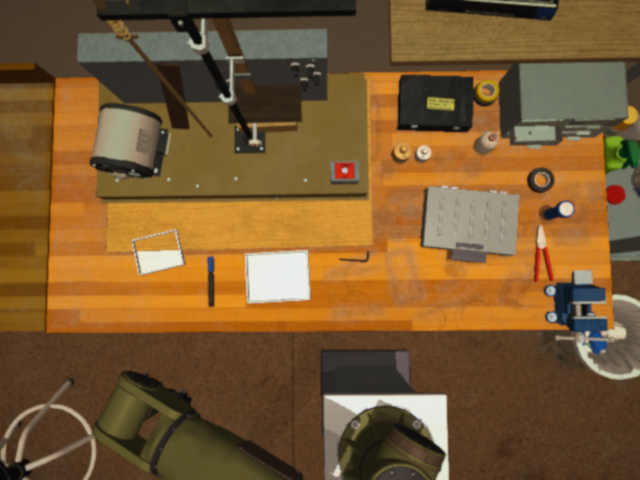

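View pics/scene.png

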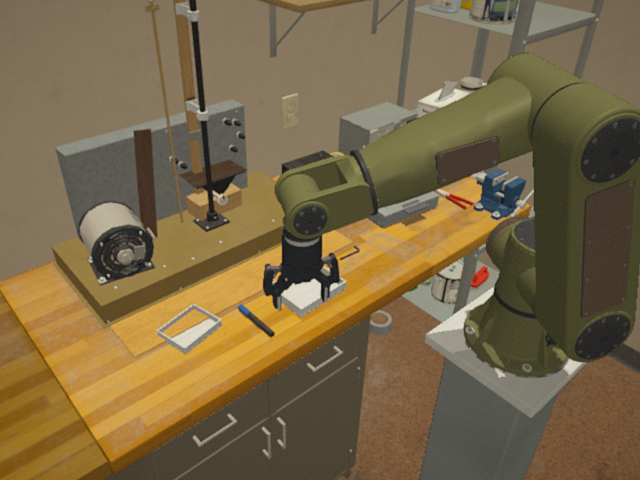

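```bash
python3 - <<'E'
from h import *
Q=np.load('topP.npy')
for n,(u,v) in dict(tray=(278,277),small=(160,262),lid=(470,222),tab=(468,255),bench=(330,300),tl=(428,188),tr=(519,195),bl=(424,246),br=(514,254),armA=(130,395)).items(): print(n,np.round(Q[v,u],4))
def rect(n,box,lo,hi):
    u0,u1,v0,v1=box; p=Q[v0:v1,u0:u1].reshape(-1,3); m=(p[:,2]>lo)&(p[:,2]<hi)
    r=cv2.minAreaRect(p[m][:,:2].astype(np.float32)); print(n,m.sum(),r,np.round(np.median(p[m],0),4))
    print(np.round(cv2.boxPoints(r),4).tolist())
rect('case',(415,525,175,252),.045,.060)
rect('tab',(440,500,245,275),.035,.055)
rect('tray',(235,320,240,310),.015,.04)
rect('small',(125,190,222,282),.02,.04)
E
```

```text
tray [0.4569 0.2779 0.0005]
small [0.5    0.5949 0.001 ]
lid [ 0.5932 -0.2233  0.0478]
tab [ 0.5081 -0.2156  0.0464]
bench [ 0.3948  0.1401 -0.0036]
tl [ 0.6854 -0.12    0.0359]
tr [ 0.6607 -0.3489  0.0559]
bl [ 0.5325 -0.1038  0.0453]
br [ 0.5095 -0.3328  0.0464]
armA [0.2498 0.4871 0.5108]
case 4873 ((0.5973700881004333, -0.2269473820924759), (0.23701420426368713, 0.1677396595478058), 83.78153991699219) [ 0.5989 -0.2249  0.049 ]
[[0.5012000203132629, -0.33570000529289246], [0.667900025844574, -0.3537999987602234], [0.6935999989509583, -0.11819999665021896], [0.5267999768257141, -0.10010000318288803]]
tab 737 ((0.5109161734580994, -0.21913084387779236), (0.15243478119373322, 0.04625670239329338), 89.3553466796875) [ 0.5175 -0.2242  0.0483]
[[0.4869000017642975, -0.29510000348091125], [0.5332000255584717, -0.2955999970436096], [0.5349000096321106, -0.14319999516010284], [0.4885999858379364, -0.14270000159740448]]
tray 388 ((0.4734514057636261, 0.2884939908981323), (0.1626569628715515, 0.18616528809070587), 2.67018723487854) [0.4592 0.2871 0.0265]
[[0.3878999948501587, 0.37770000100135803], [0.39649999141693115, 0.19169999659061432], [0.5590000152587891, 0.19930000603199005], [0.5504000186920166, 0.38530001044273376]]
small 121 ((0.5250465869903564, 0.5955159664154053), (0.09669745713472366, 0.12359663844108582), 13.061067581176758) [0.5261 0.6037 0.0224]
[[0.46399998664855957, 0.6448000073432922], [0.4918999969959259, 0.524399995803833], [0.5860999822616577, 0.5461999773979187], [0.5582000017166138, 0.6665999889373779]]
```

```bash
python3 -m creep '[[[0,-0.481,-0.568,-0.3,255],[0,-0.481,-0.568,-0.3,255],[0,-0.481,-0.568,-0.3,255],[0,-0.481,-0.568,-0.3,255],[0,-0.481,-0.568,-0.3,255]]]' 60
cat >> h.py <<'E'
def to(x,y,z,zyaw=None):
    "print tool-frame shift to a world target, and turn to bring tool z to a world yaw (deg)"
    s,m=st(); d=m.T@(np.array([x,y,z])-s['position']); print('SHIFT',np.round(d,4))
    if zyaw is not None: print('TURN',np.round(-(np.radians(zyaw)-np.arctan2(m[1,2],m[0,2])),3))
E
python3 -c "from h import *;to(.433,-.209,.231,84)"
```

```text
t: 0.52
position: [0.2788, 0.304, 0.231]
eef_rot: [-1.129, 1.26, 1.129]
wrist_force: [1.0, 0.9, 0.0]
gripper_width: 0.0257
t 0.5167 p [0.2788 0.304  0.231 ] 
q [ 0.74  -0.012  1.878 -0.     1.276 -0.722] F [1.  0.9 0. ] w 0.025711072392356333 
 [[-0.001 -0.994  0.109]
 [-0.001  0.109  0.994]
 [-1.     0.001 -0.001]]
SHIFT [ 0.0005 -0.209  -0.4932]
TURN -0.004
```

```bash
python3 -m creep '[[[0,-0.081,-0.192,0,255],[0,-0.081,-0.192,0,255],[0,-0.081,-0.192,0,255],[0,-0.081,-0.192,0,255],[0,-0.081,-0.192,0,255]]]'
python3 -m creep '[[[0,-0.081,-0.192,0,255],[0,-0.081,-0.192,0,255],[0,-0.081,-0.192,0,255],[0,-0.081,-0.192,0,255],[0,-0.081,-0.192,0,255]]]'
python3 -m creep '[[[0,-0.047,-0.109,0,255],[0,-0.047,-0.109,0,255],[0,-0.047,-0.109,0,255],[0,-0.047,-0.109,0,255],[0,-0.047,-0.109,0,255]]]'
python3 - <<'E'
from h import *
to(.433,-.209,.15,84)
a,P=cam('wrist');save('w1',a);np.save('w1P.npy',P)
E
```

```text
t: 0.93
position: [0.3378, 0.1042, 0.2312]
eef_rot: [-1.13, 1.26, 1.129]
wrist_force: [0.5, 1.6, 0.2]
gripper_width: 0.0
t: 1.35
position: [0.397, -0.096, 0.2315]
eef_rot: [-1.13, 1.26, 1.128]
wrist_force: [1.2, 1.0, 0.8]
gripper_width: 0.0003
t: 1.77
position: [0.4316, -0.2106, 0.2307]
eef_rot: [-1.126, 1.261, 1.128]
wrist_force: [1.3, -0.1, 0.2]
gripper_width: -0.0
t 1.7667 p [ 0.4316 -0.2106  0.2307] 
q [-5.300e-01  1.450e-01  1.711e+00 -1.000e-03  1.286e+00 -1.989e+00] F [ 1.3 -0.1  0.2] w -1.3930553565144116e-05 
 [[-0.002 -0.994  0.111]
 [-0.     0.111  0.994]
 [-1.     0.002 -0.   ]]
SHIFT [ 0.0807 -0.0014  0.0018]
TURN -0.007
```

View pics/w1.png

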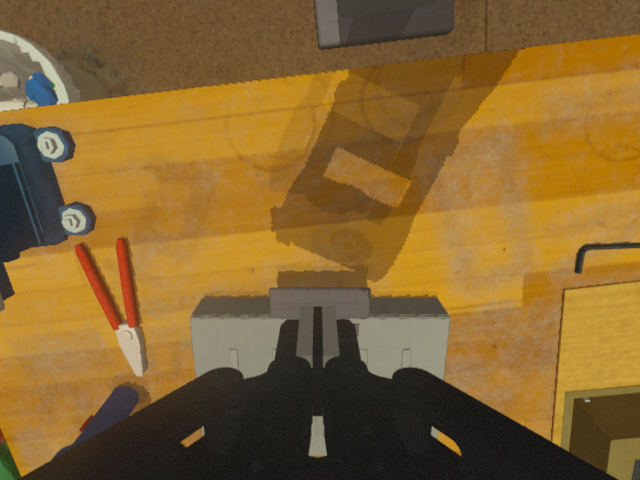

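The wrist view shows the finger tab at (270–370, 290–318), lid behind it, closed fingers at (318, 340). The tray candidates are the large white tray (top 278,277) and the smaller one (158,255); I take the large one. Now I measure the tab.

```bash
python3 - <<'E'
from h import *
P=np.load('w1P.npy')
for u in (275,285,355,365):
    for v in (286,290,294,300,312): print(u,v,np.round(P[v,u],4),end=' ')
    print()
print(np.round(P[300:308:4,[266,272,368,372]],4).tolist(), np.round(P[322,[195,200,440,446]],4).tolist())
E
```

```text
275 286 [ 5.067e-01 -2.620e-01  4.000e-04] 275 290 [ 0.4904 -0.2546  0.0497] 275 294 [ 0.4943 -0.2552  0.0493] 275 300 [ 0.4998 -0.2559  0.0499] 275 312 [ 0.5118 -0.2578  0.0491] 
285 286 [ 0.5077 -0.2519  0.0008] 285 290 [ 0.4913 -0.2458  0.0498] 285 294 [ 0.4953 -0.2464  0.0494] 285 300 [ 0.5011 -0.2472  0.0493] 285 312 [ 0.5124 -0.2487  0.0499] 
355 286 [ 5.157e-01 -1.819e-01  5.000e-04] 355 290 [ 0.4985 -0.1847  0.049 ] 355 294 [ 0.5016 -0.1852  0.0506] 355 300 [ 0.5077 -0.1856  0.0498] 355 312 [ 0.5188 -0.1866  0.051 ] 
365 286 [ 0.5166 -0.1719  0.0011] 365 290 [ 0.4993 -0.176   0.0495] 365 294 [ 0.503  -0.1764  0.0497] 365 300 [ 0.5085 -0.1768  0.0502] 365 312 [ 0.5212 -0.1776  0.0483] 
[[[0.5149, -0.2707, 0.0141], [0.4995, -0.2586, 0.0499], [0.5089, -0.1742, 0.0502], [0.5263, -0.1673, 0.0145]], [[0.5145, -0.2694, 0.0242], [0.5033, -0.2591, 0.05], [0.5131, -0.1744, 0.0495], [0.5257, -0.1685, 0.0245]]] [[0.513, -0.3305, 0.0503], [0.5136, -0.3261, 0.0502], [0.5384, -0.1111, 0.0489], [0.5385, -0.106, 0.0499]]
```

```bash
python3 -m creep '[[[0.1,0,0,0,255],[0.197,0,0,0,255],[0.197,0,0,0,255],[0.197,0,0,0,255],[0.197,0,0,0,255]]]'
python3 -m creep '[[[0,-0.035,0,0,255],[0,-0.045,0,0,255],[0,-0.045,0,0,255],[0,-0.045,0,0,255]]]'
python3 -m creep '[[[0,-0.004,0,0,255],[0,-0.007,0,0,255],[0,-0.010,0,0,255]]]'
```

```text
t: 2.23
position: [0.4302, -0.2076, 0.0315]
eef_rot: [-1.127, 1.26, 1.131]
wrist_force: [0.6, -0.6, 0.3]
gripper_width: 0.0006
t: 2.57
position: [0.4748, -0.2112, 0.0315]
eef_rot: [-1.128, 1.26, 1.133]
wrist_force: [-0.7, 1.1, 0.3]
gripper_width: -0.0002
t: 2.82
position: [0.4832, -0.2117, 0.0316]
eef_rot: [-1.126, 1.262, 1.137]
wrist_force: [-31.6, 2.0, 22.5]
gripper_width: 0.0003
```

```bash
python3 -m creep '[[[-0.004,-0.001,0,0,255],[-0.008,-0.001,0,0,255],[-0.012,-0.001,0,0,255],[-0.016,-0.001,0,0,255],[-0.02,-0.002,0,0,255]]]'
python3 - <<'E'
from h import *
st();a,P=cam('scene');save('s2',a[130:290,300:560])
E
```

```text
t: 3.23
position: [0.4839, -0.2116, 0.0514]
eef_rot: [-1.124, 1.263, 1.139]
wrist_force: [-13.7, 0.9, -0.7]
gripper_width: 0.0001
t 3.2333 p [ 0.4839 -0.2116  0.0514] 
q [-0.481  0.48   1.734 -0.002  0.938 -1.944] F [-13.7   0.9  -0.7] w 0.0001107647426226519 
 [[-0.01  -0.994  0.106]
 [ 0.003  0.106  0.994]
 [-1.     0.011  0.002]]
```

View pics/s2.png

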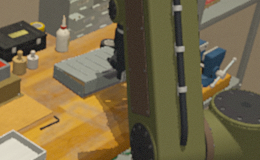

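```bash
cat >> h.py <<'E'
def lid():
    "lid angle from the top camera: plane through points over the lid plate"
    a,Q=cam('top'); H=np.array([.677,-.237]); ex=np.array([.994,-.111]); ey=np.array([.111,.994])
    d=Q[...,:2]-H; x=d@ex; y=d@ey; z=Q[...,2]
    for xx in (-.17,-.15,-.12,-.09,-.06,-.03):
        m=(abs(x-xx)<.006)&(abs(abs(y)-.085)<.025)&(z>-.01)&(z<.3); m2=(abs(x-xx)<.006)&(abs(y+.04)<.01)&(z>-.01)&(z<.3)
        print(xx,m.sum(),np.round(np.median(z[m]),4) if m.any() else '',np.round(np.median(z[m2]),4) if m2.any() else '')
E
python3 -c "from h import *;lid()"
```

```text
-0.17 85 -0.0001 0.2959
-0.15 92 0.0628 
-0.12 190 0.0593 0.0599
-0.09 175 0.0573 0.0565
-0.06 174 0.0538 0.0542
-0.03 180 0.051 0.0518
```

```bash
python3 -m creep '[[[-0.009,-0.002,0,0,255],[-0.018,-0.003,0,0,255],[-0.027,-0.006,0,0,255],[-0.036,-0.008,0,0,255]]]'
python3 -c "from h import *;lid()"
```

```text
t: 3.67
position: [0.4903, -0.212, 0.0873]
eef_rot: [-1.12, 1.266, 1.144]
wrist_force: [-11.8, 2.6, 0.9]
gripper_width: -0.0002
-0.17 86 -0.0003 
-0.15 108 0.0876 
-0.12 150 0.0819 
-0.09 183 0.0737 0.0743
-0.06 176 0.0653 0.0661
-0.03 173 0.0567 0.0563
```

```bash
python3 -m creep '[[[-0.008,-0.0035,0,0,255],[-0.016,-0.0065,0,0,255],[-0.024,-0.010,0,0,255],[-0.031,-0.013,0,0,255],[-0.038,-0.0165,0,0,255]]]'
python3 -c "from h import *;lid();st()"
```

```text
t: 4.13
position: [0.507, -0.2139, 0.1274]
eef_rot: [-1.119, 1.267, 1.144]
wrist_force: [-9.9, 2.7, 2.7]
gripper_width: -0.0
-0.17 102 0.0006 
-0.15 165 0.0959 
-0.12 114 0.1151 
-0.09 157 0.0985 
-0.06 175 0.0822 0.0823
-0.03 162 0.0656 0.0651
t 4.1833 p [ 0.508  -0.2141  0.1289] 
q [-0.464  0.415  1.617 -0.003  1.125 -1.927] F [-12.5   3.6   7.1] w -9.114982972330684e-05 
 [[-0.015 -0.994  0.106]
 [ 0.004  0.106  0.994]
 [-1.     0.015  0.003]]
```

```bash
python3 -m creep '[[[-0.0115,-0.008,0,0,255],[-0.022,-0.0165,0,0,255],[-0.032,-0.026,0,0,255],[-0.041,-0.036,0,0,255],[-0.049,-0.047,0,0,255]]]'
python3 -c "from h import *;lid();st()"
```

```text
t: 4.6
position: [0.5555, -0.2195, 0.179]
eef_rot: [-1.121, 1.266, 1.142]
wrist_force: [-5.5, 0.1, 3.8]
gripper_width: -0.0002
-0.17 86 -0.0011 
-0.15 88 0.0018 
-0.12 224 0.1467 
-0.09 131 0.1658 
-0.06 105 0.1275 
-0.03 74 0.0899 0.0831
t 4.65 p [ 0.5575 -0.2197  0.1803] 
q [-0.436  0.458  1.425 -0.002  1.269 -1.899] F [0.2 0.6 2.1] w 0.00015829995487943562 
 [[-0.011 -0.994  0.106]
 [ 0.003  0.106  0.994]
 [-1.     0.011  0.001]]
```

```bash
python3 -m creep '[[[-0.009,-0.013,0,0,255],[-0.016,-0.028,0,0,255],[-0.022,-0.043,0,0,255],[-0.027,-0.055,0,0,255],[-0.030,-0.066,0,0,255]]]'
python3 -m creep '[[[-0.001,-0.012,0,0,255],[-0.002,-0.024,0,0,255],[-0.003,-0.036,0,0,255],[-0.003,-0.046,0,0,255],[-0.003,-0.054,0,0,255]]]'
python3 -c "from h import *;lid();st()"
```

```text
t: 5.07
position: [0.6242, -0.2269, 0.2104]
eef_rot: [-1.125, 1.264, 1.138]
wrist_force: [-1.0, 0.2, 1.0]
gripper_width: 0.0
t: 5.48
position: [0.6785, -0.2326, 0.213]
eef_rot: [-1.125, 1.263, 1.138]
wrist_force: [-0.7, -0.1, 0.4]
gripper_width: 0.0002
-0.17 86 -0.0003 
-0.15 86 0.0025 
-0.12 95 0.0354 
-0.09 97 0.0348 
-0.06 89 0.0356 
-0.03 142 0.0386 
t 5.5333 p [ 0.6792 -0.2325  0.2127] 
q [-0.38   0.714  0.954 -0.002  1.483 -1.845] F [ 0.  -0.5 -0.4] w 8.440524149488761e-05 
 [[-0.009 -0.994  0.106]
 [ 0.002  0.106  0.994]
 [-1.     0.009  0.001]]
```

```bash
python3 -m creep '[[[0,-0.006,0,0,255],[0,-0.012,0,0,255],[0,-0.018,0,0,255],[0,-0.022,0,0,255],[0,-0.022,0,0,255]]]'
python3 -m creep '[[[0,0.04,0,0,255],[0,0.08,0,0,255],[0,0.12,0,0,255],[0,0.16,0,0,255],[0,0.2,0,0,255]]]'
python3 - <<'E'
from h import *
st()
a,P=cam('wrist');save('w2',a);np.save('w2P.npy',P)
b,Q=cam('top');save('t2',cv2.resize(b[140:300,390:570],None,fx=4,fy=4,interpolation=2));np.save('t2P.npy',Q)
E
```

```text
t: 5.95
position: [0.7012, -0.2348, 0.2123]
eef_rot: [-1.125, 1.263, 1.138]
wrist_force: [-0.6, -0.2, -0.6]
gripper_width: -0.0002
t: 6.37
position: [0.5006, -0.2131, 0.214]
eef_rot: [-1.126, 1.263, 1.138]
wrist_force: [1.5, -0.9, 1.2]
gripper_width: 0.0001
t 6.3667 p [ 0.5006 -0.2131  0.214 ] 
q [-0.469  0.306  1.554 -0.002  1.29  -1.933] F [ 1.5 -0.9  1.2] w 7.389245179627708e-05 
 [[-0.009 -0.994  0.106]
 [ 0.002  0.106  0.994]
 [-1.     0.009  0.001]]
```

View pics/t2.png

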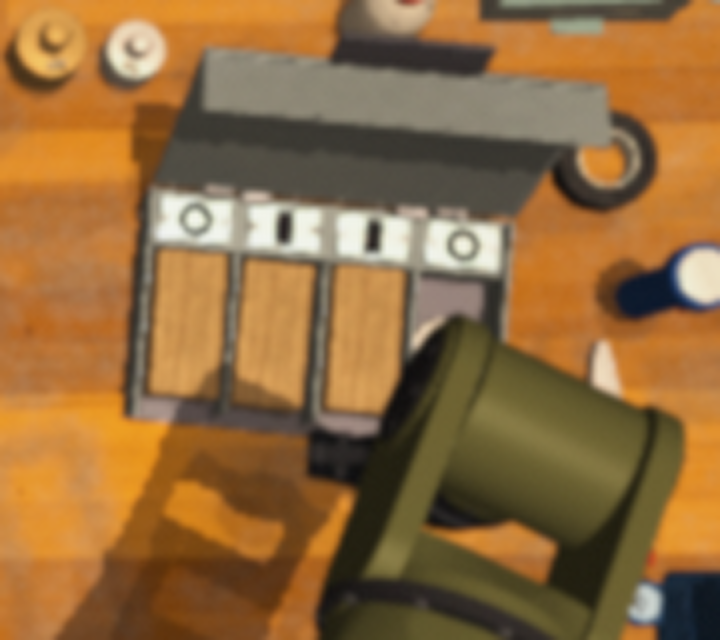

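View pics/w2.png

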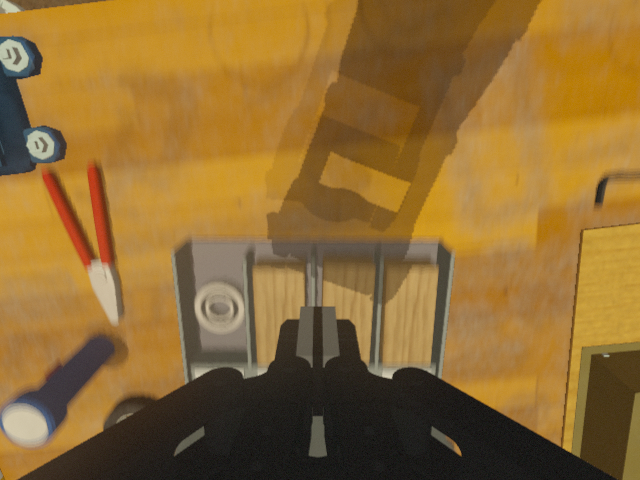

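The top crop shows the lid open; tags: ring (195,218) behind lane 1, bars (285,228) and (373,236) behind lanes 2 and 3, ring (463,245) behind lane 4. The wrongly packed block is in lane 1, at (395–437, 262–365) in the wrist view.

```bash
python3 - <<'E'
from h import *
P=np.load('w2P.npy');Q=np.load('t2P.npy')
m=np.zeros((480,640),bool);m[250:380,380:442]=1
z=P[...,2]; 
m&=(z>.031)&(z<.0373); k=cv2.morphologyEx(m.astype(np.uint8),cv2.MORPH_OPEN,np.ones((5,5)))
n,l,s,c=cv2.connectedComponentsWithStats(k);i=1+np.argmax(s[1:,4]);print(s[i])
p=P[l==i];r=cv2.minAreaRect(p[:,:2].astype(np.float32));print(r,np.round(cv2.boxPoints(r),4).tolist(),np.median(p[:,2]))
for v in (300,350):
    print([tuple(np.round(P[v,u]*1000).astype(int)) for u in range(372,456,6)])
print([tuple(np.round(P[v,410]*1000).astype(int)) for v in range(240,380,8)])
H=np.array([.677,-.237]);d=Q[...,:2]-H;x=d@[.994,-.111];y=d@[.111,.994];z=Q[...,2]
mm=(z>.08)&(abs(y)<.1)&(x>-.1)&(x<.15)&(z<.24)
for zz in (.1,.13,.16,.18): 
    q=mm&(abs(z-zz)<.006); print(zz,q.sum(),np.median(x[q]) if q.any() else '')
to(.58,-.13,.1,84)
E
```

```text
[380 367  14   9 114]
((0.6486126780509949, -0.1637418419122696), (0.012506448663771152, 0.00985830556601286), 87.52596282958984) [[0.6434000134468079, -0.16979999840259552], [0.6532999873161316, -0.17020000517368317], [0.6538000106811523, -0.15770000219345093], [0.6439999938011169, -0.15729999542236328]] 0.0346757742196144
[(np.int64(575), np.int64(-173), np.int64(37)), (np.int64(575), np.int64(-168), np.int64(37)), (np.int64(578), np.int64(-162), np.int64(33)), (np.int64(577), np.int64(-157), np.int64(37)), (np.int64(578), np.int64(-152), np.int64(35)), (np.int64(578), np.int64(-147), np.int64(37)), (np.int64(578), np.int64(-141), np.int64(37)), (np.int64(579), np.int64(-136), np.int64(37)), (np.int64(579), np.int64(-131), np.int64(38)), (np.int64(580), np.int64(-126), np.int64(38)), (np.int64(580), np.int64(-121), np.int64(38)), (np.int64(588), np.int64(-112), np.int64(23)), (np.int64(580), np.int64(-111), np.int64(40)), (np.int64(599), np.int64(-94), np.int64(2))]
[(np.int64(633), np.int64(-175), np.int64(23)), (np.int64(624), np.int64(-171), np.int64(39)), (np.int64(626), np.int
[... 1024 characters left out ...]
np.int64(-141), np.int64(38)), (np.int64(606), np.int64(-141), np.int64(36)), (np.int64(614), np.int64(-141), np.int64(37)), (np.int64(622), np.int64(-141), np.int64(37)), (np.int64(630), np.int64(-142), np.int64(37)), (np.int64(639), np.int64(-142), np.int64(36)), (np.int64(491), np.int64(-186), np.int64(261)), (np.int64(491), np.int64(-187), np.int64(266))]
0.1 252 0.0196863499249406
0.13 148 0.029208504827606445
0.16 0 
0.18 7 0.05560809656759661
t 6.4667 p [ 0.4977 -0.2125  0.2137] 
q [-0.47   0.302  1.56  -0.003  1.292 -1.933] F [ 0.6 -0.2  0.3] w 0.00037071055497043176 
 [[-0.012 -0.994  0.107]
 [ 0.003  0.107  0.994]
 [-1.     0.012  0.002]]
SHIFT [ 0.1129 -0.0744  0.0906]
TURN -0.002
```

```bash
python3 -m creep '[[[0,-0.1066,0.077,0,255],[0,-0.1066,0.077,0,255],[0.04,-0.1066,0.077,0,255],[0.08,-0.1066,0.077,0,255],[0.12,-0.1066,0.077,0,255]]]'
python3 -c "from h import *;to(.612,-.1473,.043,84)"
```

```text
t: 6.88
position: [0.6121, -0.1457, 0.102]
eef_rot: [-1.126, 1.262, 1.139]
wrist_force: [0.4, -0.7, -0.5]
gripper_width: 0.0002
t 6.8833 p [ 0.6121 -0.1457  0.102 ] 
q [-0.292  0.603  1.397 -0.     1.15  -1.758] F [ 0.4 -0.7 -0.5] w 0.00015611487517192379 
 [[-0.009 -0.994  0.105]
 [ 0.003  0.105  0.994]
 [-1.     0.009  0.002]]
SHIFT [ 0.059  -0.0006 -0.0017]
TURN -0.0
```

```bash
python3 -m creep '[[[0.03,0,-0.001,0,255],[0.05,0,-0.001,0,255],[0.059,0,-0.001,0,255],[0.059,0,-0.001,0,255]]]'
python3 -m creep '[[[0.003,0,0,0,255],[0.005,0,0,0,255],[0.005,0,0,0,255]]]'
```

```text
t: 7.22
position: [0.6107, -0.1463, 0.0413]
eef_rot: [-1.124, 1.263, 1.141]
wrist_force: [0.3, -0.1, -0.0]
gripper_width: 0.0002
t: 7.47
position: [0.6111, -0.1465, 0.0374]
eef_rot: [-1.125, 1.263, 1.14]
wrist_force: [0.5, 0.7, -0.6]
gripper_width: -0.0001
```

```bash
python3 -m creep '[[[0.001,0,0,0,255],[0.002,0,0,0,255],[0.002,0,0,0,255]]]'
```

```text
t: 7.72
position: [0.6115, -0.1467, 0.0361]
eef_rot: [-1.126, 1.262, 1.138]
wrist_force: [1.2, 0.1, 1.8]
gripper_width: -0.0002
```

```bash
python3 -m creep '[[[0.001,0,0,0,255],[0.001,0,0,0,255]]]'
python3 -m creep '[[[0.0003,0.003,0,0,255],[0.0003,0.006,0,0,255],[0.0003,0.009,0,0,255],[0.0003,0.012,0,0,255]]]'
python3 - <<'E'
from h import *
b,Q=cam('top');save('t3',b[150:280,400:560])
x=Q[...,0];y=Q[...,1];z=Q[...,2]
def fr():
    m=(z>.033)&(z<.040)&(abs(y+.14)<.012)&(x>.47)&(x<.6); print('front x pctl',np.percentile(x[m],[1,3]),m.sum())
fr()
E
```

```text
t: 7.88
position: [0.6118, -0.1468, 0.0361]
eef_rot: [-1.126, 1.261, 1.138]
wrist_force: [-2.8, 0.2, 8.0]
gripper_width: -0.0002
t: 8.22
position: [0.5998, -0.1456, 0.0361]
eef_rot: [-1.127, 1.261, 1.137]
wrist_force: [3.0, -0.8, 2.6]
gripper_width: -0.0003Traceback (most recent call last):
  File "<stdin>", line 6, in <module>
  File "<stdin>", line 5, in fr
    return _quantile_unchecked(
        a, q, axis, out, overwrite_input, method, keepdims, weights)
    return _ureduce(a,
                    func=_quantile_ureduce_func,
    ...<5 lines>...
                    overwrite_input=overwrite_input,
                    method=method)
    r = func(a, **kwargs)
    result = _quantile(arr,
                       quantiles=q,
    ...<2 lines>...
                       out=out,
                       weights=wgt)
    slices_having_nans = np.isnan(arr[-1, ...])
                                  ~~~^^^^^^^^^
IndexError: index -1 is out of bounds for axis 0 with size 0
```

```bash
cat >> h.py <<'E'
def front():
    a,P=cam('wrist'); x,y,z=P[...,0],P[...,1],P[...,2]
    m=(z>.031)&(z<.041)&(x>.46)&(x<.68); c=y+.1435+.11*(x-.578)
    for lo,hi in ((-.02,-.012),(-.012,.012),(.012,.02),(-.075,-.045)):
        q=m&(c>lo)&(c<hi); print('c',lo,hi,'front x',np.round(np.percentile(x[q],[1,4,10]),4) if q.sum()>20 else q.sum())
    return a
E
python3 - <<'E'
from h import *
save('w3',front())
E
```

```text
c -0.02 -0.012 front x [0.5439 0.5451 0.5481]
c -0.012 0.012 front x [0.5451 0.5465 0.5491]
c 0.012 0.02 front x [0.5473 0.5484 0.5514]
c -0.075 -0.045 front x [0.5441 0.5461 0.5501]
```

View pics/w3.png

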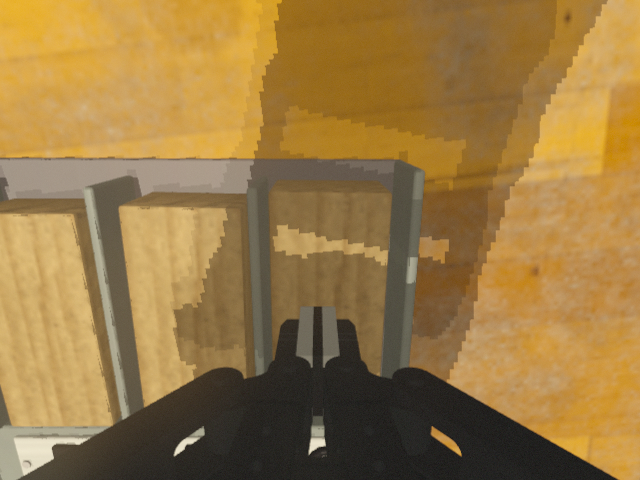

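The wrist view shows block 1's front edge (270–390, 185) ahead of block 2's (120–245, 200): it moved about 6 mm, with some slip. I'll press slightly more.

```bash
python3 -m creep '[[[0.0015,0,0,0,255],[0.0015,0,0,0,255]]]'
python3 -m creep '[[[0.0015,0.003,0,0,255],[0.0015,0.006,0,0,255],[0.0015,0.009,0,0,255],[0.0015,0.012,0,0,255],[0.0015,0.015,0,0,255]]]'
python3 -c "from h import *;front();st()"
```

```text
t: 8.48
position: [0.5995, -0.1455, 0.036]
eef_rot: [-1.126, 1.261, 1.137]
wrist_force: [-7.4, 2.5, 18.5]
gripper_width: 0.0001
t: 8.9
position: [0.5858, -0.1443, 0.036]
eef_rot: [-1.129, 1.259, 1.134]
wrist_force: [3.3, -0.3, 9.2]
gripper_width: 0.0001
c -0.02 -0.012 front x [0.5303 0.5316 0.5346]
c -0.012 0.012 front x [0.5315 0.5329 0.5354]
c 0.012 0.02 front x [0.5338 0.5349 0.5379]
c -0.075 -0.045 front x [0.5438 0.5454 0.5486]
t 8.95 p [ 0.5855 -0.1443  0.0361] 
q [-0.302  0.637  1.519 -0.     0.989 -1.768] F [ 0.7 -0.1  9.3] w 0.00018155047178067697 
 [[-0.004 -0.994  0.105]
 [ 0.001  0.105  0.994]
 [-1.     0.004  0.001]]
```

```bash
python3 -m creep '[[[0.0014,0.003,0,0,255],[0.0014,0.006,0,0,255],[0.0014,0.009,0,0,255],[0.0014,0.012,0,0,255],[0.0014,0.015,0,0,255]]]'
python3 -m creep '[[[0.0013,0.003,0,0,255],[0.0013,0.006,0,0,255],[0.0013,0.009,0,0,255],[0.0013,0.012,0,0,255],[0.0013,0.015,0,0,255]]]'
python3 -c "from h import *;front();st()"
```

```text
t: 9.37
position: [0.5718, -0.143, 0.0361]
eef_rot: [-1.131, 1.257, 1.131]
wrist_force: [5.2, -1.0, 10.0]
gripper_width: 0.0002
t: 9.78
position: [0.5581, -0.1418, 0.0361]
eef_rot: [-1.134, 1.255, 1.128]
wrist_force: [4.7, -1.1, 10.4]
gripper_width: -0.0001
c -0.02 -0.012 front x [0.5026 0.5038 0.5068]
c -0.012 0.012 front x [0.5038 0.5051 0.5075]
c 0.012 0.02 front x [0.5061 0.5071 0.5102]
c -0.075 -0.045 front x [0.5433 0.5442 0.5457]
t 9.8333 p [ 0.5577 -0.1417  0.0361] 
q [-0.313  0.584  1.61   0.     0.944 -1.778] F [2.1 0.1 9.3] w -0.000245402087621203 
 [[ 0.003 -0.994  0.105]
 [-0.001  0.105  0.994]
 [-1.    -0.004 -0.001]]
```

```bash
python3 -m creep '[[[0.0013,0.003,0,0,255],[0.0013,0.006,0,0,255],[0.0013,0.007,0,0,255]]]'
python3 -m creep '[[[-0.03,0,0,0,255],[-0.07,0,0,0,100],[-0.1,0.02,0,0,0],[-0.1,0.038,0,0,0],[-0.1,0.038,0,0,0]]]'
python3 - <<'E'
from h import *
a=front();save('w4',a)
to(.517,-.1368,.009,83.7)
E
```

```text
t: 10.08
position: [0.5519, -0.1414, 0.0361]
eef_rot: [-1.136, 1.253, 1.125]
wrist_force: [4.4, -1.3, 10.0]
gripper_width: -0.0
t: 10.5
position: [0.5118, -0.137, 0.1372]
eef_rot: [-1.137, 1.253, 1.124]
wrist_force: [-0.1, -0.1, -0.4]
gripper_width: 0.0482
c -0.02 -0.012 front x [0.4962 0.4989 0.5057]
c -0.012 0.012 front x [0.4978 0.5002 0.5063]
c 0.012 0.02 front x [0.4997 0.5021 0.5081]
c -0.075 -0.045 front x [0.5429 0.5438 0.5452]
t 10.55 p [ 0.5126 -0.1371  0.1364] 
q [-0.33   0.352  1.686  0.     1.095 -1.796] F [ 0.5 -0.3 -0.5] w 0.055528964079235424 
 [[ 0.008 -0.994  0.106]
 [-0.002  0.106  0.994]
 [-1.    -0.008 -0.001]]
SHIFT [ 0.1274 -0.0033  0.0009]
TURN 0.004
```

View pics/w4.png

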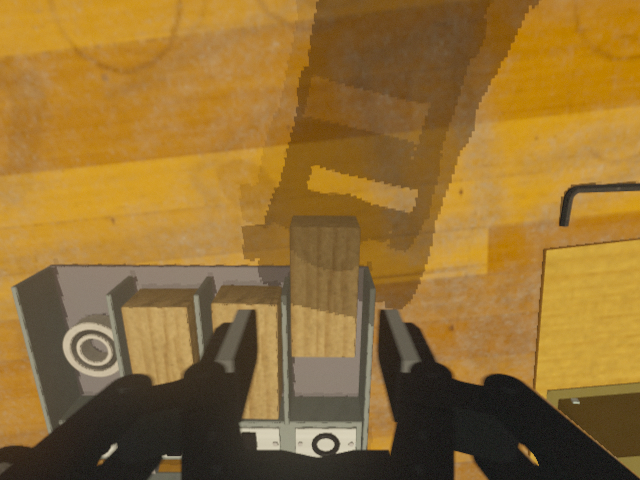

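```bash
python3 - <<'E'
from h import *
a,P=cam('wrist')
print('block col',[tuple(np.round(P[v,325]*1000,1)) for v in (212,216,220,224,228,232,348,352,356,360)])
for v in (240,256): print('row',v,[tuple(np.round(P[v,u]*1000,1)) for u in (284,288,292,296,300,350,354,358,362,366)])
for u in (230,250,270): print('case edge',u,[tuple(np.round(P[v,u]*1000,1)) for v in range(258,278,2)])
st()
E
```

```text
block col [(np.float64(497.9), np.float64(-130.1), np.float64(1.5)), (np.float64(498.3), np.float64(-130.3), np.float64(11.6)), (np.float64(498.3), np.float64(-130.5), np.float64(23.1)), (np.float64(498.4), np.float64(-130.6), np.float64(32.9)), (np.float64(500.0), np.float64(-130.9), np.float64(36.4)), (np.float64(502.4), np.float64(-131.1), np.float64(37.1)), (np.float64(585.8), np.float64(-139.5), np.float64(36.3)), (np.float64(588.7), np.float64(-139.8), np.float64(36.8)), (np.float64(592.0), np.float64(-140.2), np.float64(36.6)), (np.float64(616.5), np.float64(-142.1), np.float64(4.6))]
row 240 [(np.float64(515.9), np.float64(-161.9), np.float64(-0.2)), (np.float64(nan), np.float64(nan), np.float64(nan)), (np.float64(505.5), np.float64(-152.4), np.float64(37.0)), (np.float64(505.9), np.float64(-149.9), np.float64(36.4)), (np.float64(505.8), np.float64(-147.3), np.float64(37.6)), (np.float64(509.2), np.float64(-116.0), np.float64(37.5)), (np.float64(509.6), np.float64(-113.4), np.float64(36.9)), (np.float64(510.2), np.float64(-110.9), np.float64(36.1)), (np.float64(521.6), np.flo
[... 1970 characters left out ...]
 np.float64(-174.0), np.float64(1.3)), (np.float64(531.4), np.float64(-174.3), np.float64(0.5)), (np.float64(532.9), np.float64(-174.5), np.float64(0.7)), (np.float64(533.1), np.float64(-174.1), np.float64(4.4)), (np.float64(534.5), np.float64(-174.3), np.float64(4.9)), (np.float64(536.4), np.float64(-174.7), np.float64(4.0)), (np.float64(537.9), np.float64(-174.8), np.float64(4.2)), (np.float64(539.1), np.float64(-174.9), np.float64(4.9)), (np.float64(540.7), np.float64(-175.2), np.float64(4.9))]
t 10.6 p [ 0.5132 -0.1371  0.1358] 
q [-0.33   0.354  1.685  0.     1.095 -1.795] F [ 0.5  0.5 -0.5] w 0.06289002007231762 
 [[ 0.007 -0.994  0.106]
 [-0.002  0.106  0.994]
 [-1.    -0.007 -0.001]]
```

```bash
python3 -m creep '[[[0,-0.003,0.005,0,0],[0.03,-0.003,0.005,0,0],[0.06,-0.003,0.005,0,0],[0.09,-0.003,0.005,0,0],[0.126,-0.003,0.005,0,0]]]' 50
python3 -m creep '[[[0.003,0,0,0,0],[0.003,0,0,0,0]]]' 
python3 -c "from h import *;to(.517,-.1325,.010)"
```

```text
t: 11.02
position: [0.5184, -0.1325, 0.0085]
eef_rot: [-1.136, 1.253, 1.124]
wrist_force: [1.0, -0.4, -1.0]
gripper_width: 0.086
t: 11.18
position: [0.5177, -0.1318, 0.0034]
eef_rot: [-1.133, 1.255, 1.129]
wrist_force: [0.4, -0.4, 0.8]
gripper_width: 0.0856
t 11.1833 p [ 0.5177 -0.1318  0.0034] 
q [-3.180e-01  5.670e-01  1.740e+00  1.000e-03  8.310e-01 -1.784e+00] F [ 0.4 -0.4  0.8] w 0.08560773476915047 
 [[ 0.003 -0.994  0.105]
 [-0.001  0.105  0.994]
 [-1.    -0.003 -0.   ]]
SHIFT [-0.0066  0.0006 -0.0008]
```

```bash
python3 -m creep '[[[-0.0065,0,-0.0005,0,0],[-0.0065,0,-0.0005,0,40],[-0.0065,0,-0.0005,0,80],[-0.0065,0,-0.0005,0,120],[-0.0065,0,-0.0005,0,160]]]' 50
python3 -m creep '[[[0,0,0,0,200],[0,0,0,0,200],[0,0,0,0,200],[0,0,0,0,200],[0,0,0,0,200]]]' 50
```

```text
t: 11.6
position: [0.5183, -0.1325, 0.0113]
eef_rot: [-1.135, 1.254, 1.127]
wrist_force: [-2.5, 2.0, 12.4]
gripper_width: 0.0442
t: 12.02
position: [0.5183, -0.1325, 0.0115]
eef_rot: [-1.135, 1.254, 1.127]
wrist_force: [-2.3, 0.6, 2.8]
gripper_width: 0.0441
```

```bash
python3 -m creep '[[[-0.01,0,0,0,200],[-0.025,0,0,0,200],[-0.05,0,0,0,200],[-0.08,0,0,0,200],[-0.11,0,0,0,200]]]' 80
python3 -m creep '[[[0,0.008,0.024,0,200],[0,0.018,0.055,0,200],[0,0.029,0.087,0,200],[0,0.039,0.119,0,200],[0,0.05,0.15,0,200]]]'
python3 -m creep '[[[0,0.01,0.03,-0.03,200],[0,0.02,0.06,-0.06,200],[0,0.03,0.09,-0.09,200],[0,0.04,0.12,-0.12,200],[0,0.05,0.15,-0.14,200]]]'
python3 - <<'E'
from h import *
to(.4295,.277,.13,92)
Q=np.load('topP.npy');b=cv2.imread('pics/top.png')
p=Q[240:312,236:320];m=(b[240:312,236:320].min(-1)>150).astype(np.uint8)
c=max(cv2.findContours(m,0,2)[0],key=cv2.contourArea);print(cv2.boundingRect(c))
q=p[m>0];q=q[(q[:,2]<.01)];r=cv2.minAreaRect(q[:,:2].astype(np.float32));print(r)
b2=cv2.approxPolyDP(c,5,True)[:,0];print((b2+[236,240]).tolist(),[np.round(p[v,u],4).tolist() for u,v in b2])
save('w5',cam('wrist')[0])
E
```

```text
t: 12.43
position: [0.5172, -0.1322, 0.1229]
eef_rot: [-1.134, 1.255, 1.128]
wrist_force: [0.4, -0.8, -1.9]
gripper_width: 0.0434
t: 12.85
position: [0.4827, 0.0236, 0.1232]
eef_rot: [-1.134, 1.254, 1.127]
wrist_force: [0.2, 0.4, -1.7]
gripper_width: 0.0439
t: 13.27
position: [0.4481, 0.1795, 0.1235]
eef_rot: [-1.239, 1.189, 1.231]
wrist_force: [0.4, 0.2, -0.3]
gripper_width: 0.0435
t 13.2667 p [0.4481 0.1795 0.1235] 
q [ 0.306  0.274  1.826 -0.003  1.037 -1.299] F [ 0.4  0.2 -0.3] w 0.043480930209699724 
 [[ 0.005 -0.999 -0.036]
 [-0.001 -0.036  0.999]
 [-1.    -0.005 -0.001]]
SHIFT [-0.0067  0.0151  0.0981]
TURN 0.001
(9, 10, 65, 53)
((0.46091732382774353, 0.2825450897216797), (0.1290169209241867, 0.16588550806045532), 2.693319320678711)
[[307, 251], [246, 254], [248, 302], [308, 299]] [[0.5238, 0.199, 0.0278], [0.5178, 0.3601, 0.0238], [0.3923, 0.3541, 0.0265], [0.3988, 0.1974, 0.0266]]
```

View pics/w5.png

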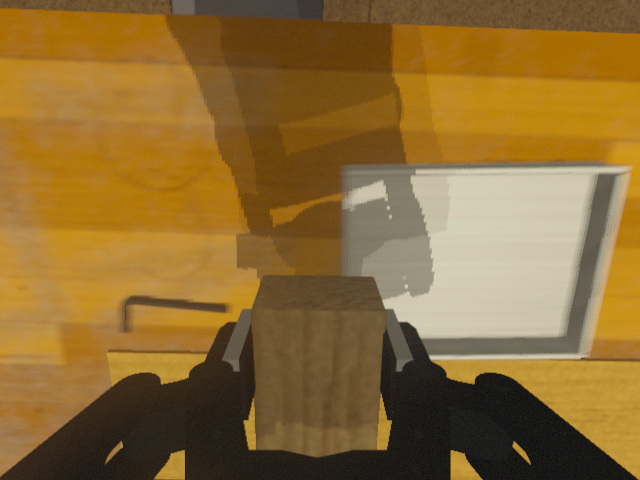

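```bash
python3 -m creep '[[[0,0.004,0.03,0,200],[0,0.009,0.065,0,200],[0,0.0135,0.099,0,200],[0,0.0135,0.099,0,200],[0,0.0135,0.099,0,200]]]'
python3 -m creep '[[[0.03,0,0,0,200],[0.06,0,0,0,200],[0.08,0,0,0,200],[0.09,0,0,0,200],[0.097,0,0,0,200]]]'
python3 -c "from h import *;to(.431,.278,.0135)"
```

```text
t: 13.73
position: [0.4292, 0.283, 0.1237]
eef_rot: [-1.242, 1.186, 1.236]
wrist_force: [-0.2, -1.6, -0.7]
gripper_width: 0.0436
t: 14.15
position: [0.4297, 0.282, 0.026]
eef_rot: [-1.241, 1.187, 1.236]
wrist_force: [0.0, 0.0, -0.9]
gripper_width: 0.0433
t 14.15 p [0.4297 0.282  0.026 ] 
q [ 0.511  0.493  1.792 -0.003  0.853 -1.099] F [ 0.   0.  -0.9] w 0.04329812435737464 
 [[ 0.004 -0.999 -0.041]
 [-0.    -0.041  0.999]
 [-1.    -0.004 -0.001]]
SHIFT [ 0.0125 -0.0011 -0.0041]
```

```bash
python3 -m creep '[[[0.003,0,-0.002,0,200],[0.006,0,-0.004,0,200],[0.009,0,-0.004,0,200],[0.012,0,-0.004,0,200],[0.012,0,-0.004,0,200]]]'
```

```text
t: 14.57
position: [0.43, 0.278, 0.014]
eef_rot: [-1.241, 1.187, 1.236]
wrist_force: [-0.4, -0.9, -1.7]
gripper_width: 0.0434
```

```bash
python3 -m creep '[[[0.001,0,0,0,200],[0.0015,0,0,0,200],[0.002,0,0,0,200]]]'
```

```text
t: 14.82
position: [0.4301, 0.2781, 0.0122]
eef_rot: [-1.241, 1.187, 1.236]
wrist_force: [0.8, -0.1, -1.7]
gripper_width: 0.0437
```

```bash
python3 -m creep '[[[0.001,0,0,0,200],[0.0015,0,0,0,200],[0.0015,0,0,0,200]]]'
python3 -m creep '[[[0,0,0,0,180],[0,0,0,0,160],[0,0,0,0,120],[0,0,0,0,100],[0,0,0,0,90]]]'
python3 -m creep '[[[0,0,0,0,90],[0,0,0,0,90],[-0.03,0,0,0,90],[-0.07,0,0,0,90],[-0.11,0,0,0,90]]]'
python3 -m creep '[[[-0.02,0.03,0,0,90],[-0.06,0.07,0,0,90],[-0.08,0.09,0,0,90],[-0.08,0.09,0,0,90]]]'
python3 - <<'E'
from h import *
st()
a,P=cam('wrist');b,Q=cam('top')
save('end',np.hstack([cv2.resize(a,(400,300)),cv2.resize(b,(400,300))]))
save('end2',cv2.resize(b[130:320,220:550],None,fx=2.4,fy=2.4,interpolation=2))
np.save('endQ.npy',Q)
p=P.reshape(-1,3)
m=(p[:,2]>.033)&(p[:,2]<.042)&(abs(p[:,0]-.46)<.08)&(abs(p[:,1]-.28)<.08)
if m.any(): print(m.sum(),cv2.minAreaRect(p[m][:,:2].astype(np.float32)),np.median(p[m][:,2]))
H=np.array([.677,-.237]);d=Q[...,:2]-H;x=d@[.994,-.111];y=d@[.111,.994];z=Q[...,2]
for zz in (.08,.1,.12,.14,.16):
    q=(abs(z-zz)<.005)&(abs(y)<.1)&(abs(x)<.15); print(zz,q.sum(),np.median(x[q]) if q.any() else '')
E
```

```text
t: 15.07
position: [0.4302, 0.2782, 0.0118]
eef_rot: [-1.241, 1.187, 1.236]
wrist_force: [-6.1, -4.1, 16.6]
gripper_width: 0.0438
t: 15.48
position: [0.4303, 0.2782, 0.0117]
eef_rot: [-1.241, 1.186, 1.236]
wrist_force: [-0.7, -0.1, -0.3]
gripper_width: 0.0553
t: 15.9
position: [0.4291, 0.2779, 0.1225]
eef_rot: [-1.241, 1.189, 1.237]
wrist_force: [0.8, 0.4, -0.3]
gripper_width: 0.0553
t: 16.23
position: [0.3371, 0.275, 0.2073]
eef_rot: [-1.242, 1.181, 1.235]
wrist_force: [-0.1, 0.2, 0.7]
gripper_width: 0.0556
t 16.2333 p [0.3371 0.275  0.2073] 
q [ 0.601  0.06   1.862 -0.002  1.211 -1.011] F [-0.1  0.2  0.7] w 0.05561036119802613 
 [[ 0.008 -0.999 -0.042]
 [ 0.003 -0.042  0.999]
 [-1.    -0.008  0.003]]
4654 ((0.45731741189956665, 0.27913951873779297), (0.09602604061365128, 0.04487171769142151), 1.4160635471343994) 0.03664729940559294
0.08 267 0.013283347218039235
0.1 221 0.019860650539203
0.12 185 0.026510955438029664
0.14 5 0.029387158620760502
0.16 0
```

View pics/end2.png

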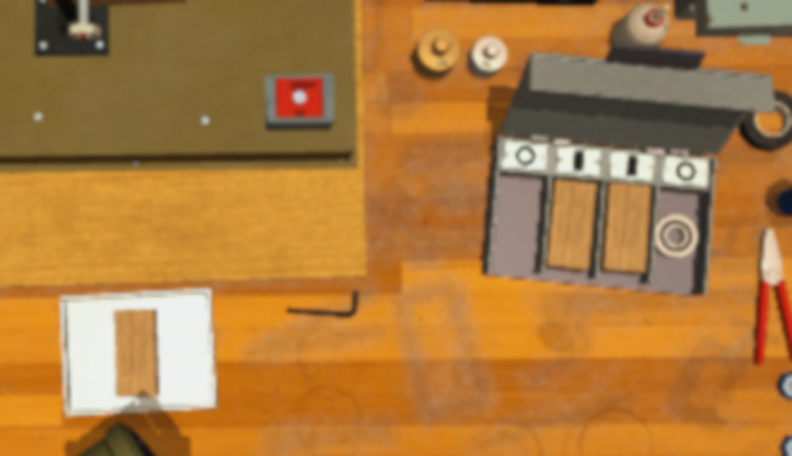

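The final view shows the block lying flat in the large tray (137,352), lane 1 empty, blocks 2 and 3 and the bearing in place, and the lid open.

```bash
python3 -c "from cell import *;print(job_done())"
```

```text
the job is handed in; nothing more can be done
None
```

The job is done and handed in at about 16 s. The lid is open, and the wrongly packed block from lane 1 is lying flat in the large aluminium tray.

- **Opening the lid:** I pushed the closed fingertips against the front edge of the tab, lifted it by friction, and followed the hinge arc until the lid fell open.
- **Finding the block:** The tags read ring, bar, bar, ring for lanes 1 to 4, so the block in lane 1 was the wrong one.
- **Sliding it out:** I slid it forward with about 10 N on top, apart from a brief 18.5 N peak. The fingertip slipped on the first short stroke, so I pressed slightly harder after that. About 40 mm of the block (42%) stuck out of the case before I gripped it.
- **Laying it in the tray:** I lowered it until it touched the floor, with a brief 17 N contact, then let go and moved the arm clear.

**Last checks:**
- The block measured 96 × 45 mm, with its centre at (0.457, 0.279) and its top at 36.6 mm, which is flat on the tray floor near the middle.
- Blocks 2 and 3 and the bearing look unmoved.
- The lid angle measured about 108° from the overhead depth image. That is slightly under the 110° stop, which I put down to measurement error; nothing else checks that the lid is on its stop.
- The highest wrist force I saw was about 39 N, at first contact with the tab.

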